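# Slide the funnel board out to its scribed line and hold it

### The job

Slide the aluminium funnel board outward along the top of the low platform, without lifting or tipping it, until the scribed line across it lies straight over the platform's edge and its hole is over the middle of the glass beaker standing in front. Past its balance point it would tip, so keep hold of it (a black grip block is there for that) and finish while still holding it there, flat on the platform and still, ready to be clamped by a colleague. Leave the beaker and the other things around it alone.

Things in the scene. Friction and masses are not known exactly. Their poses are not given: they have to be found in the camera images.
- riser: Low bench platform, fixed: grey top 260 x 140 mm, 14 mm thick, its upper face 110 mm above the worktop, on two upright aluminium plates. Origin at the worktop under its centre; z up; x along the 260 mm length, pointing outward (roughly to the robot's left, world +y), outer edge at x = +130 mm; y across.
- riser_edge (a point): Middle of the platform's outer upper edge (at 130, 0, 110 mm in the platform's frame). The edge runs along the platform's y.
- board: Loose aluminium board, 280 x 90 x 10 mm, 0.3-0.55 kg, flat on the platform, jutting 30-70 mm over its outer edge, a little skewed. 37 mm hole near the outer end, thin dark line across, black grip block on the inner end. Origin: centre of the underside (mass centre 6 mm inward of it); x along the length towards the hole, z up. With the line at the edge it juts 165 mm and tips if let go.
- board_handle (a point): Point to grip: on the axis of the black grip block of the board, 105 mm inward of the board's centre and 34 mm above the board's underside. The block is 22 mm thick along the board's x, 54 mm wide along its y, and stands 38 mm above the board's upper face (top 48 mm above the underside).
- board_hole (a point): Centre of the hole, 100 mm outward of the board's centre, at its underside.
- line_left (a point): End of the scribed line at the board's +y side, at the underside: 25 mm inward of the board's centre, 45 mm to the side. The line is 2 mm wide and square to the board's length.
- line_right (a point): The other end of the scribed line, at the board's -y side.
- beaker: Loose glass beaker with lip, 74 mm wide (82 with lip), 97 mm tall, upright on the worktop in front of the outer edge, about 255 mm outward of the platform's centre and up to 15 mm to either side of its middle line; the board passes 13 mm above its rim. Origin at the centre of its underside. Leave it where it stands.
- salt_vial: Bystander: small white jar with label, 51 mm wide, 97 mm tall, on the worktop to the robot's right. Origin under its centre.
- petri_dish: Bystander: closed round petri dish, 92 mm across, 15 mm tall, on the worktop near the inner end of the platform. Origin under its centre.
- rubber_stopper: Bystander: black rubber stopper, 32 mm across, 28 mm tall, on the worktop far to the left. Origin under its centre.
- stand_clamp: Bystander: metal stand clamp lying on the worktop to the right of the jar, 174 mm long, 60 mm wide, 15 mm tall. Origin at the centre of its underside.

How it is judged (in metres and radians):
At the end, for the whole second after the job is handed in: Line ends within 8 mm of the platform's outer edge, hole centre within 15 mm of the beaker's axis, board level (2 degrees), resting on the platform (-4 to +5 mm) and still, fingers holding it with over 1 N, beaker upright within 15 mm of its place (x of line_left in the frame of riser between 0.122 and 0.138 m and x of line_right in the frame of riser between 0.122 and 0.138 m and horizontal distance between board_hole and beaker below 0.015 m and angle between board's own z axis and vertical below 0.035 rad and z of line_left in the frame of riser between 0.106 and 0.115 m and contact force between the fingers and board above 1 N and linear speed of board below 0.02 m/s and angle between beaker's own z axis and vertical below 0.1 rad and distance of beaker from where it was at the start of the episode below 0.015 m); the arm keeps its last pose, push and grip.
It fails at once if the board is tipped by more than 4 degrees (angle between board's own z axis and vertical above 0.07 rad).
It fails at once if the board is lifted more than 12 mm off the platform (z of board in the frame of riser above 0.122 m).
It fails at once if the beaker is knocked or shifted by more than 15 mm (distance of beaker from where it was at the start of the episode above 0.015 m or angle between beaker's own z axis and vertical above 0.2 rad).
It fails at once if a bystander (jar, petri dish, stopper, clamp) is shifted by more than 20 mm (distance of any of salt_vial, petri_dish, rubber_stopper, stand_clamp from where it was at the start of the episode above 0.02 m).
It also fails if it takes over 35 s, if anything falls off the work surface, if the arm or the gripper's body presses on something with over 40 N, if the wrist force passes 120 N, or if a joint passes its speed limit or range.

### The arm

A 7-joint arm with a two-finger parallel gripper is mounted at the origin on a cart in front of the work surface, level with it; the furniture and walls round the work are solid. World frame = base frame: x ahead of the robot, y to its left, z up, the work surface at z = 0. Lengths are in m, angles in degrees, forces in N, time in s.
With the tool pointing down it reaches from about 0.425 to 0.875 m from the base axis. Payload 4.7 kg.
Tool frame: the origin (TCP) lies between the finger pads; the fingertips stand 8 mm ahead of it and the grasp point (between the pads) lies 11 mm behind it (env.tip_extent is the distance from the TCP to the fingertips, in m); z points along the fingers, y is the line along which they close (so a half turn about z gives the same grasp; the last joint's range is limited). The gripper opens to 87 mm and grips with 3 to 60 N. Pads are 19 mm wide; open, the fingers measure 117 mm over their backs; the gripper's body (75 mm by 190 mm) begins 51 mm behind the grasp point.
Start: joints at [65.667, 18.392, -4.016, 83.108, 1.295, 78.541, -3.26], TCP at [0.276, -0.588, 0.231] pointing down, gripper open.
Joint ranges: [-163.93, 163.93], [-17.29, 119.83], [-79.2, 71.16], [3.27, 140.29], [-89.18, 269.18], [5.43, 117.66], [-154.24, 154.24]. Speed limits (degrees/s): [147.25, 147.25, 180, 180, 180, 180, 180].

### API

Orientations are given as [roll, pitch, yaw] about the fixed x, y, z axes, in that order (R = Rz(yaw) Ry(pitch) Rx(roll)).
In Python, from cell import sensors, vision, workorder, env gives the robot as it stands.
- The arm moves only by the tool drive_tool, never from a script. Its argument "moves" is a list of rows, each an object of numbers: "x", "y", "z": the shift along the tool's x, y, z in mm; "rx", "ry", "rz": the turn, a rotation vector about the tool's x, y, z in rad; "fingers": the closure, from -1 (fully open) to 1 (shut). In form: [{"x": .., "y": .., "z": .., "rx": .., "ry": .., "rz": .., "fingers": ..}, ...]. A call has 1 to 20 rows; each row is the pose to reach, as a shift and turn from the pose commanded when the call began, along the tool's axes at that moment; what a row does not reach only later rows make up. A row lasts 1/8 s, in which the tool goes at most 62.5 mm and 10.7 degrees, less where a joint would pass 70% of its speed; a pose out of reach is approached as far as the arm can. A call with a gripper value outside its range is refused whole. The fingers move at their own pace and stop on an object; "force" is the grip in N (left out, the last holds). Time passes only in rows, so rows that repeat a pose let the fingers close. It gives the time, the measured TCP pose, the force, the opening and the grip force at its end, in the units of the state.
- sensors.get_obs(): the state, without advancing time (a new reading comes with each control period).
- vision.read_camera(name): name is "scene" or "side" or "wrist"; returns a dict with "image" (480x640x3 uint8, red, green, blue), "fx", "fy", "cx", "cy" (pixels), "R" (3x3) and "t" (3): a world point X has camera coordinates R X + t. Camera axes: x right, y down, z forward; pixel columns grow to the right and rows downward; lengths in m; the calibration is good to about 2 mm. A picture is of the moment at which its call begins. There is no depth.
- workorder.sign_off(): hands the job in; it is judged then, once.
The state is a dict: "time_s": time; "qpos": joint angles; "joint_velocities": joint speeds; "effort": joint torques, N m; "tool_pos": TCP position; "tool_rot": TCP orientation; "force": force on the tool from outside, world axes, zero at the start; "wrist_torque": the same for the moment, N m; "grip_width": finger opening in m; "grasp_force": force on a finger pad.
Only numpy, scipy, OpenCV 4.12 (cv2) and the standard library are available. Lean on these libraries where they do the work, as an engineer would, in place of code of your own. Each camera call takes 0.05 s, during which the arm holds its last target. There are 200 camera calls.

## Working session

There is one attempt and no reset: what is moved stays moved. The work goes in short steps, Python scripts to look and compute and a tool call to move; the robot and the scene stay as the last step left them, time stands still between calls to the robot, and variables do not carry over. Pictures are saved under pics/ and viewed, at most 10 in all, crops included, and the job is handed in when it is done.

Besides the shell and the picture viewer there is one more tool, called after "Emit:" by a JSON object that holds its "method" and its "body", one argument or row to a line. drive_tool: Moves the arm, as the interface text tells. Its arguments: {"type":"object","properties":{"moves":{"type":"array"},"force":{"type":"number"}},"required":["moves"]}

```bash
mkdir -p pics; ls; python3 - <<'E'
from cell import sensors, vision, workorder, env
import cv2, pickle
o=sensors.get_obs(); print({k:o[k] for k in('time_s','tool_pos','tool_rot','force','grip_width')})
d={}
for n in('scene','side'):
    c=vision.read_camera(n); d[n]=c; cv2.imwrite(f'pics/{n}0.png',c['image'][:,:,::-1])
pickle.dump(d,open('c0.pkl','wb'))
E
```

```text
pics
{'time_s': 0.0, 'tool_pos': array([ 0.27587684, -0.58795966,  0.22944229]), 'tool_rot': array([-1.79889281e+02,  6.95464497e-03,  2.51445972e+01]), 'force': array([-0.63512928,  0.37013686,  0.10988858]), 'grip_width': 0.08730682355140552}
```

View pics/scene0.png

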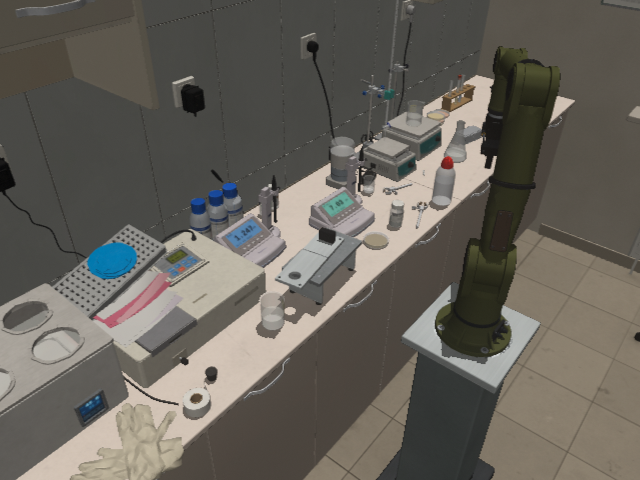

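View pics/side0.png

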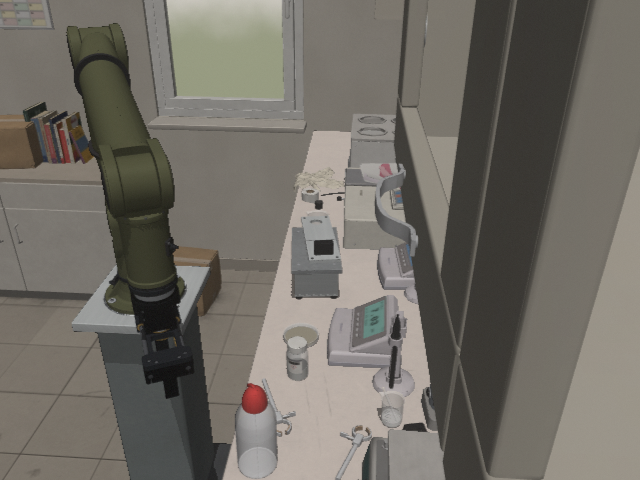

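The scene view shows the platform and board near (320,262), the grip block at (327,236) and the beaker at (272,312). In the side view the board is near (320,240). I'll enlarge both.

```bash
python3 - <<'E'
import cv2
a=cv2.imread('pics/scene0.png')[220:340,245:405]; cv2.imwrite('pics/s1.png',cv2.resize(a,None,fx=5,fy=5,interpolation=cv2.INTER_CUBIC))
a=cv2.imread('pics/side0.png')[200:305,280:360]; cv2.imwrite('pics/d1.png',cv2.resize(a,None,fx=5.6,fy=5.6,interpolation=cv2.INTER_CUBIC))
E
```

```text
(no output)
```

View pics/s1.png

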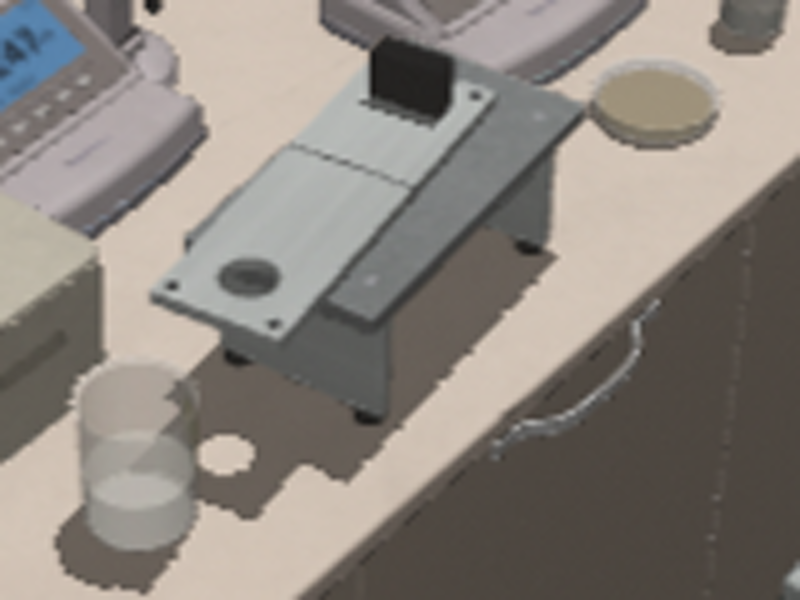

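View pics/d1.png

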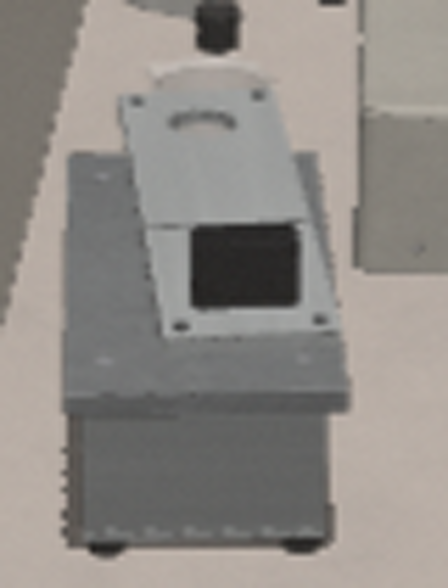

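```bash
cat > fit.py <<'E'
import numpy as np, pickle
from scipy.optimize import least_squares
def proj(c,P):
    q=np.atleast_2d(P)@np.array(c['R']).T+np.array(c['t']); return np.c_[c['fx']*q[:,0]/q[:,2]+c['cx'],c['fy']*q[:,1]/q[:,2]+c['cy']]
def crop(p,s,o): return (np.array(p,float)+.5)/s-.5+np.array(o)
def place(p,L):
    x,y,a=p; L=np.array(L,float)/1000; c,s=np.cos(a),np.sin(a)
    return np.c_[x+c*L[:,0]-s*L[:,1],y+s*L[:,0]+c*L[:,1],L[:,2]]
def fit(obs,p0):   # obs: list of (cam, local pts mm, px)
    f=lambda p:np.concatenate([(proj(c,place(p,L))-px).ravel() for c,L,px in obs])
    r=least_squares(f,p0,loss='soft_l1'); return r.x,np.round(f(r.x).reshape(-1,2),1)
E
python3 - <<'E'
from fit import *
d=pickle.load(open('c0.pkl','rb')); S,D=d['scene'],d['side']
cs=lambda p:crop(p,5,(245,220)); cd=lambda p:crop(p,5.6,(280,200))
R,r=fit([(S,[(-130,70,110),(130,70,110),(130,-70,110)],cs([(585,110),(373,320),(186,240)])),
 (D,[(-130,70,110),(-130,-70,110),(130,70,110),(130,-70,110)],cd([(62,397),(350,393),(68,153),(318,152)]))],[.5,0,1.57])
print('riser',R[:2],np.degrees(R[2]),r.tolist())
B,r=fit([(S,[(140,-45,120),(140,45,120),(-25,-45,120),(-25,45,120),(-140,45,120),(100,0,120)],cs([(152,295),(280,335),(290,146),(413,187),(497,93),(249,277)])),
 (D,[(140,45,120),(140,-45,120),(-25,45,120),(-140,45,120),(-140,-45,120)],cd([(120,97),(268,93),(150,227),(165,333),(342,330)]))],[.5,.1,1.57])
print('board',B[:2],np.degrees(B[2]),r.tolist())
th=np.linspace(0,2*np.pi,181); circ=np.c_[np.cos(th),np.sin(th),0*th]
def f(p):
    rim=circ*.041+[p[0],p[1],.097]; base=circ*.037+[p[0],p[1],0]
    s,dd,b=proj(S,rim),proj(D,rim),proj(S,base)
    return np.array([s[:,0].min(),s[:,0].max(),s[:,1].min(),dd[:,0].min(),dd[:,0].max(),b[:,1].max()])-[cs((77,0))[0],cs((200,0))[0],cs((0,360))[1],cd((148,0))[0],cd((276,0))[0],cs((0,549))[1]]
k=least_squares(f,[.5,.25]); print('beaker',k.x,f(k.x).round(1))
e=place(R,[(130,0,110)])[0]; print('edge',e,'bkr in riser')
c,s=np.cos(R[2]),np.sin(R[2]); print(np.array([[c,s],[-s,c]])@(k.x-R[:2]),np.array([[c,s],[-s,c]])@(B[:2]-R[:2]))
print('handle',place(B,[(-105,0,144)]))
E
```

```text
riser [0.48524448 0.11151194] 96.02525538452869 [[0.2, -1.5], [-0.4, -0.1], [-1.2, -0.8], [-0.0, -0.3], [-0.2, -0.3], [-0.6, 0.3], [-0.7, 0.0]]
board [0.49399179 0.16078672] 100.48788305920262 [[-0.6, -0.9], [0.0, 0.9], [-0.6, -0.5], [-0.2, -0.1], [-0.6, -0.3], [-0.1, -0.1], [-1.1, -0.2], [0.3, -0.7], [-1.6, 0.8], [-0.4, 1.3], [0.0, 0.1]]
beaker [0.47452865 0.35968202] [-2.2  1.5 -2.7 -1.3  0.4  1.7]
edge [0.47159879 0.24079378 0.11      ] bkr in riser
[ 0.24792393 -0.01539299] [ 0.0480844 -0.0138712]
handle [[0.51310468 0.05754091 0.144     ]]
```

```bash
cat > rel.py <<'E'
import numpy as np
from scipy.spatial.transform import Rotation as Ro
def rel(o,p,yaw):
    R=Ro.from_euler('xyz',o['tool_rot'],degrees=True); T=Ro.from_euler('xyz',[180,0,yaw],degrees=True)
    return (R.inv().apply(np.array(p)-o['tool_pos'])*1000).round(1),(R.inv()*T).as_rotvec().round(4)
E
python3 - <<'E'
from rel import *; from cell import sensors
o=sensors.get_obs()
print(rel(o,[.276,-.588,.33],25.1),rel(o,[.513,.0575,.33],10.5),rel(o,[.513,.0575,.24],10.5))
E
```

```text
(array([ 1.000e-01, -1.000e-01, -1.004e+02]), array([-0.0017,  0.0001,  0.0007])) (array([ 488.9, -483.8,  -99.7]), array([-0.0017,  0.0004,  0.2556])) (array([ 488.9, -483.6,   -9.7]), array([-0.0017,  0.0004,  0.2556]))
```

Emit:
{"method": "drive_tool", "body": {
  "moves": [
    {"z": -50,"fingers": -1},
    {"z": -100,"fingers": -1},
    {"x": 40,"y": -40,"z": -100,"rz": 0.02,"fingers": -1},
    {"x": 80,"y": -80,"z": -100,"rz": 0.04,"fingers": -1},
    {"x": 120,"y": -119,"z": -100,"rz": 0.06,"fingers": -1},
    {"x": 160,"y": -158,"z": -100,"rz": 0.08,"fingers": -1},
    {"x": 200,"y": -198,"z": -100,"rz": 0.1,"fingers": -1},
    {"x": 240,"y": -238,"z": -100,"rz": 0.125,"fingers": -1},
    {"x": 280,"y": -277,"z": -100,"rz": 0.15,"fingers": -1},
    {"x": 320,"y": -317,"z": -100,"rz": 0.17,"fingers": -1},
    {"x": 360,"y": -356,"z": -100,"rz": 0.19,"fingers": -1},
    {"x": 400,"y": -396,"z": -100,"rz": 0.21,"fingers": -1},
    {"x": 440,"y": -435,"z": -100,"rz": 0.235,"fingers": -1},
    {"x": 470,"y": -465,"z": -100,"rz": 0.25,"fingers": -1},
    {"x": 489,"y": -484,"z": -100,"rx": -0.0017,"rz": 0.2556,"fingers": -1},
    {"x": 489,"y": -484,"z": -100,"rx": -0.0017,"rz": 0.2556,"fingers": -1},
    {"x": 489,"y": -484,"z": -100,"rx": -0.0017,"rz": 0.2556,"fingers": -1}
  ]
}}

```text
invalid input at $.moves[0]: expected keys x, y, z, rx, ry, rz, fingers
```

```bash
python3 - <<'E'
from cell import sensors, vision
import cv2, pickle
o=sensors.get_obs(); print({k:o[k] for k in('time_s','tool_pos','tool_rot','force')})
c=vision.read_camera('wrist'); pickle.dump(c,open('w1.pkl','wb')); cv2.imwrite('pics/w1.png',c['image'][:,:,::-1])
E
```

```text
{'time_s': 0.1, 'tool_pos': array([ 0.27588077, -0.58801419,  0.22955185]), 'tool_rot': array([-1.79900035e+02,  7.38953720e-03,  2.51429769e+01]), 'force': array([ 0.02926056,  0.53695778, -0.45062431])}
```

View pics/w1.png

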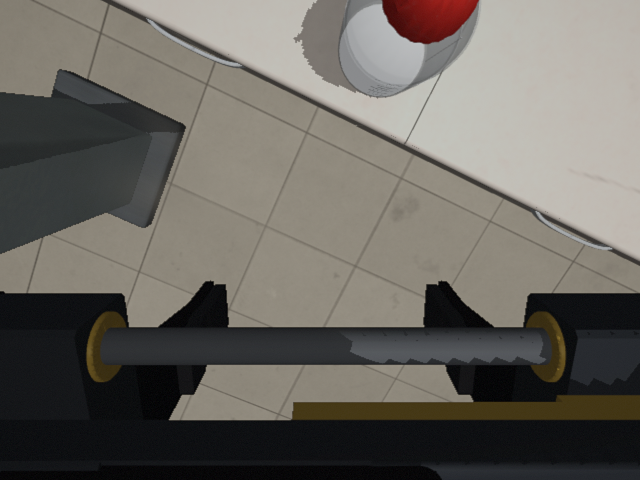

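The move was refused because every key is required. The wrist view shows only the floor, the bench edge and a red-capped bottle at (400,40). I'll resend the same path with full rows.

Emit:
{"method": "drive_tool", "body": {
  "moves": [
    {"x": 0,"y": 0,"z": -50,"rx": 0,"ry": 0,"rz": 0,"fingers": -1},
    {"x": 0,"y": 0,"z": -100,"rx": 0,"ry": 0,"rz": 0,"fingers": -1},
    {"x": 40,"y": -40,"z": -100,"rx": 0,"ry": 0,"rz": 0.02,"fingers": -1},
    {"x": 80,"y": -80,"z": -100,"rx": 0,"ry": 0,"rz": 0.04,"fingers": -1},
    {"x": 120,"y": -119,"z": -100,"rx": 0,"ry": 0,"rz": 0.06,"fingers": -1},
    {"x": 160,"y": -158,"z": -100,"rx": 0,"ry": 0,"rz": 0.08,"fingers": -1},
    {"x": 200,"y": -198,"z": -100,"rx": 0,"ry": 0,"rz": 0.1,"fingers": -1},
    {"x": 240,"y": -238,"z": -100,"rx": 0,"ry": 0,"rz": 0.125,"fingers": -1},
    {"x": 280,"y": -277,"z": -100,"rx": 0,"ry": 0,"rz": 0.15,"fingers": -1},
    {"x": 320,"y": -317,"z": -100,"rx": 0,"ry": 0,"rz": 0.17,"fingers": -1},
    {"x": 360,"y": -356,"z": -100,"rx": 0,"ry": 0,"rz": 0.19,"fingers": -1},
    {"x": 400,"y": -396,"z": -100,"rx": 0,"ry": 0,"rz": 0.21,"fingers": -1},
    {"x": 440,"y": -435,"z": -100,"rx": 0,"ry": 0,"rz": 0.235,"fingers": -1},
    {"x": 470,"y": -465,"z": -100,"rx": 0,"ry": 0,"rz": 0.25,"fingers": -1},
    {"x": 489,"y": -484,"z": -100,"rx": -0.0017,"ry": 0,"rz": 0.2556,"fingers": -1},
    {"x": 489,"y": -484,"z": -100,"rx": -0.0017,"ry": 0,"rz": 0.2556,"fingers": -1},
    {"x": 489,"y": -484,"z": -100,"rx": -0.0017,"ry": 0,"rz": 0.2556,"fingers": -1}
  ]
}}

```text
time_s: 2.28
tool_pos: [0.5129, 0.0562, 0.3302]
tool_rot: [179.9, 0.0, 10.4]
force: [-0.1, -0.1, 0.2]
grip_width: 0.0869
grasp_force: 0.0
```

```bash
python3 - <<'E'
from cell import sensors, vision
import cv2, pickle
o=sensors.get_obs(); print({k:o[k] for k in('time_s','tool_pos','tool_rot','force','qpos')})
c=vision.read_camera('wrist'); pickle.dump(c,open('w2.pkl','wb')); cv2.imwrite('pics/w2.png',c['image'][:,:,::-1])
E
```

```text
{'time_s': 2.275, 'tool_pos': array([0.51294844, 0.0562342 , 0.33022202]), 'tool_rot': array([1.79861040e+02, 3.87261545e-02, 1.04319062e+01]), 'force': array([-0.13920423, -0.0922977 ,  0.21010935]), 'qpos': array([ 30.92291684,   2.09490539, -40.99769943,  91.30418144,
         1.51522534,  87.15323536, -89.70008781])}
```

View pics/w2.png

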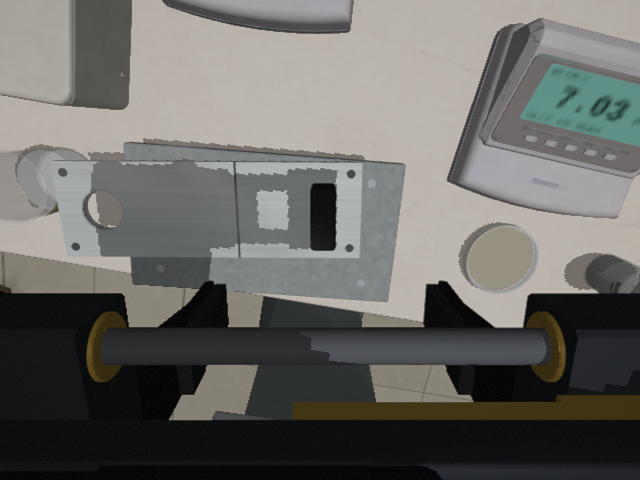

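The wrist view is clear: board corners (50,161), (68,258), (366,163), (361,258); hole (102,210); line (235,161)–(240,258); block top centred at (323,217); platform corners (405,163), (388,301), (125,142), (131,284). The beaker is at the left, near (45,180). I'll refit with all three cameras.

```bash
python3 - <<'E'
from fit import *; import cv2
d=pickle.load(open('c0.pkl','rb')); S,D=d['scene'],d['side']; W=pickle.load(open('w2.pkl','rb'))
print('camC',-np.array(W['R']).T@W['t'])
cs=lambda p:crop(p,5,(245,220)); cd=lambda p:crop(p,5.6,(280,200))
wr=(W,[(-130,-70,110),(-130,70,110),(130,-70,110),(130,70,110)],np.array([(405,163),(388,301),(125,142),(131,284)]))
wb=(W,[(140,-45,120),(140,45,120),(-140,-45,120),(-140,45,120),(100,0,120),(-25,-45,120),(-25,45,120),(-105,0,158)],np.array([(50,161),(68,258),(366,163),(361,258),(102,210),(235,161),(240,258),(323,217)]))
sr=[(S,[(-130,70,110),(130,70,110),(130,-70,110)],cs([(585,110),(373,320),(186,240)])),
 (D,[(-130,70,110),(-130,-70,110),(130,70,110),(130,-70,110)],cd([(62,397),(350,393),(68,153),(318,152)]))]
sb=[(S,[(140,-45,120),(140,45,120),(-25,-45,120),(-25,45,120),(-140,45,120),(100,0,120)],cs([(152,295),(280,335),(290,146),(413,187),(497,93),(249,277)])),
 (D,[(140,45,120),(140,-45,120),(-25,45,120),(-140,45,120),(-140,-45,120)],cd([(120,97),(268,93),(150,227),(165,333),(342,330)]))]
for n,o in (('r wrist',[wr]),('r all',[wr]+sr),('b wrist',[wb]),('b all',[wb]+sb)):
    p,r=fit(o,[.49,.12,1.7]); print(n,p[:2].round(4),np.degrees(p[2]).round(2),r[:8].tolist() if 'all' not in n else '')
im=cv2.cvtColor(W['image'],cv2.COLOR_RGB2BGR)[110:290,0:240]
im=cv2.resize(im,None,fx=3,fy=3,interpolation=cv2.INTER_CUBIC)
th=np.linspace(0,2*np.pi,61); circ=np.c_[np.cos(th),np.sin(th),0*th]
for r,z,col in((.041,.097,(0,0,255)),(.037,0,(255,0,0))):
    q=(proj(W,circ*r+[.4745,.3627,z])-[0,110])*3+1
    for u in q: cv2.circle(im,tuple(int(v) for v in u),1,col,-1)
cv2.imwrite('pics/w2c.png',im)
E
```

```text
camC [0.58818216 0.06983737 0.48395106]
r wrist [0.4857 0.1116] 96.23 [[1.1, -0.3], [0.4, 0.9], [-3.4, -0.6], [-0.1, 0.6]]
r all [0.4856 0.1115] 96.2 
b wrist [0.4942 0.1598] 100.21 [[0.2, 0.0], [-0.3, -1.4], [-2.8, -0.7], [-0.6, -0.5], [0.6, 0.6], [-0.1, 0.8], [0.4, -0.8], [1.0, 3.8]]
b all [0.4942 0.1599] 100.25
```

View pics/w2c.png

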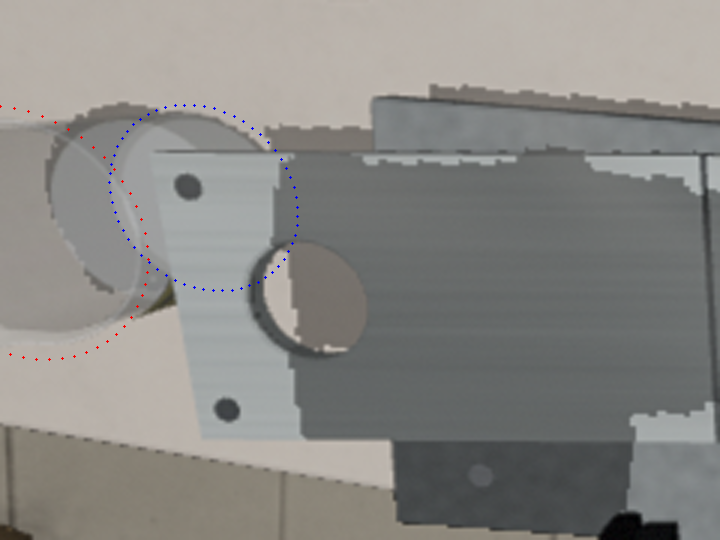

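The beaker fit holds to about 2 mm and the platform and board fits agree. The tool is already above the grip block, so I'll go down and grip.

Emit:
{"method": "drive_tool", "body": {
  "moves": [
    {"x": 0,"y": 0,"z": 40,"rx": 0,"ry": 0,"rz": 0.003,"fingers": -1},
    {"x": 0,"y": 0,"z": 80,"rx": 0,"ry": 0,"rz": 0.003,"fingers": -1},
    {"x": 0,"y": 0,"z": 120,"rx": 0,"ry": 0,"rz": 0.003,"fingers": -1},
    {"x": 0,"y": 0,"z": 155,"rx": 0,"ry": 0,"rz": 0.003,"fingers": -1},
    {"x": 0,"y": 0,"z": 180,"rx": 0,"ry": 0,"rz": 0.003,"fingers": -1},
    {"x": 0,"y": 0,"z": 192,"rx": 0,"ry": 0,"rz": 0.003,"fingers": -1},
    {"x": 0,"y": 0,"z": 197,"rx": 0,"ry": 0,"rz": 0.003,"fingers": -1},
    {"x": 0,"y": 0,"z": 197,"rx": 0,"ry": 0,"rz": 0.003,"fingers": -1},
    {"x": 0,"y": 0,"z": 197,"rx": 0,"ry": 0,"rz": 0.003,"fingers": -1}
  ]
}}

```text
time_s: 3.45
tool_pos: [0.514, 0.0571, 0.1345]
tool_rot: [179.9, -0.1, 10.3]
force: [-0.7, 0.1, -0.2]
grip_width: 0.0871
grasp_force: 0.0
```

Emit:
{"method": "drive_tool", "body": {
  "moves": [
    {"x": 0,"y": 0,"z": 0,"rx": 0,"ry": 0,"rz": 0,"fingers": 0.3},
    {"x": 0,"y": 0,"z": 0,"rx": 0,"ry": 0,"rz": 0,"fingers": 0.4},
    {"x": 0,"y": 0,"z": 0,"rx": 0,"ry": 0,"rz": 0,"fingers": 0.5},
    {"x": 0,"y": 0,"z": 0,"rx": 0,"ry": 0,"rz": 0,"fingers": 0.7},
    {"x": 0,"y": 0,"z": 0,"rx": 0,"ry": 0,"rz": 0,"fingers": 1},
    {"x": 0,"y": 0,"z": 0,"rx": 0,"ry": 0,"rz": 0,"fingers": 1},
    {"x": 0,"y": 0,"z": 0,"rx": 0,"ry": 0,"rz": 0,"fingers": 1},
    {"x": 0,"y": 0,"z": 0,"rx": 0,"ry": 0,"rz": 0,"fingers": 1}
  ],
  "force": 30
}}

```text
time_s: 4.45
tool_pos: [0.5132, 0.0574, 0.1335]
tool_rot: [179.9, -0.0, 10.3]
force: [-0.4, 0.5, 0.2]
grip_width: 0.0219
grasp_force: 30.0
```

```bash
python3 - <<'E'
from cell import sensors
from rel import *
o=sensors.get_obs(); print({k:o[k] for k in('time_s','tool_pos','tool_rot','force','wrist_torque','grip_width','grasp_force')})
p=o['tool_pos']; print(rel(o,[.4947,.1618,p[2]-.0005],6.2))
E
```

```text
{'time_s': 4.45, 'tool_pos': array([0.5132327 , 0.05741136, 0.13349989]), 'tool_rot': array([ 1.79925489e+02, -1.20137077e-02,  1.03194781e+01]), 'force': array([-0.35098584,  0.54949848,  0.19322968]), 'wrist_torque': array([ 0.18517589, -0.03383354, -0.13475625]), 'grip_width': 0.02191519079862385, 'grasp_force': 29.99792796559632}
(array([   0.5, -106. ,    0.4]), array([ 0.0013, -0.0003,  0.0719]))
```

Gripped: 21.9 mm opening at 30 N. Next I slide it outward and straighten it.

Emit:
{"method": "drive_tool", "body": {
  "moves": [
    {"x": 0,"y": -3,"z": 0.5,"rx": 0,"ry": 0,"rz": 0.002,"fingers": 1},
    {"x": 0,"y": -9,"z": 0.5,"rx": 0,"ry": 0,"rz": 0.006,"fingers": 1},
    {"x": 0,"y": -17,"z": 0.5,"rx": 0,"ry": 0,"rz": 0.012,"fingers": 1},
    {"x": 0,"y": -26,"z": 0.5,"rx": 0,"ry": 0,"rz": 0.018,"fingers": 1},
    {"x": 0,"y": -35,"z": 0.5,"rx": 0,"ry": 0,"rz": 0.024,"fingers": 1},
    {"x": 0,"y": -44,"z": 0.5,"rx": 0,"ry": 0,"rz": 0.03,"fingers": 1},
    {"x": 0,"y": -53,"z": 0.5,"rx": 0,"ry": 0,"rz": 0.036,"fingers": 1},
    {"x": 0,"y": -62,"z": 0.5,"rx": 0,"ry": 0,"rz": 0.042,"fingers": 1},
    {"x": 0,"y": -71,"z": 0.5,"rx": 0,"ry": 0,"rz": 0.048,"fingers": 1},
    {"x": 0,"y": -80,"z": 0.5,"rx": 0,"ry": 0,"rz": 0.054,"fingers": 1},
    {"x": 0,"y": -88,"z": 0.5,"rx": 0,"ry": 0,"rz": 0.06,"fingers": 1},
    {"x": 0,"y": -95,"z": 0.5,"rx": 0,"ry": 0,"rz": 0.065,"fingers": 1},
    {"x": 0,"y": -101,"z": 0.5,"rx": 0,"ry": 0,"rz": 0.069,"fingers": 1},
    {"x": 0.5,"y": -105,"z": 0.5,"rx": 0,"ry": 0,"rz": 0.072,"fingers": 1},
    {"x": 0.5,"y": -106,"z": 0.5,"rx": 0,"ry": 0,"rz": 0.072,"fingers": 1},
    {"x": 0.5,"y": -106,"z": 0.5,"rx": 0,"ry": 0,"rz": 0.072,"fingers": 1},
    {"x": 0.5,"y": -106,"z": 0.5,"rx": 0,"ry": 0,"rz": 0.072,"fingers": 1}
  ]
}}

```text
time_s: 6.58
tool_pos: [0.495, 0.1616, 0.1335]
tool_rot: [179.8, -0.1, 6.2]
force: [-0.2, -6.0, 7.2]
grip_width: 0.0217
grasp_force: 30.0
```

```bash
python3 - <<'E'
from cell import sensors, vision
import cv2, pickle, numpy as np
o=sensors.get_obs(); print({k:o[k] for k in('time_s','tool_pos','tool_rot','force','wrist_torque','grip_width','grasp_force')})
d={n:vision.read_camera(n) for n in('wrist','scene','side')}; pickle.dump(d,open('c3.pkl','wb'))
w=cv2.resize(d['wrist']['image'],(800,600))[:380]; s=cv2.resize(d['scene']['image'][220:340,245:345],None,fx=4,fy=4,interpolation=cv2.INTER_CUBIC)
cv2.imwrite('pics/w3.png',d['wrist']['image'][:,:,::-1]); cv2.imwrite('pics/s3.png',cv2.resize(d['scene']['image'][220:340,245:405],None,fx=5,fy=5,interpolation=cv2.INTER_CUBIC)[:,:,::-1])
E
```

```text
{'time_s': 6.575, 'tool_pos': array([0.49502654, 0.16160975, 0.13350574]), 'tool_rot': array([ 1.79846155e+02, -6.53903491e-02,  6.20278071e+00]), 'force': array([-0.21176726, -5.98822176,  7.15700558]), 'wrist_torque': array([-0.91918835,  0.04059872, -0.00288981]), 'grip_width': 0.02166945797648907, 'grasp_force': 30.006701052188873}
```

View pics/s3.png

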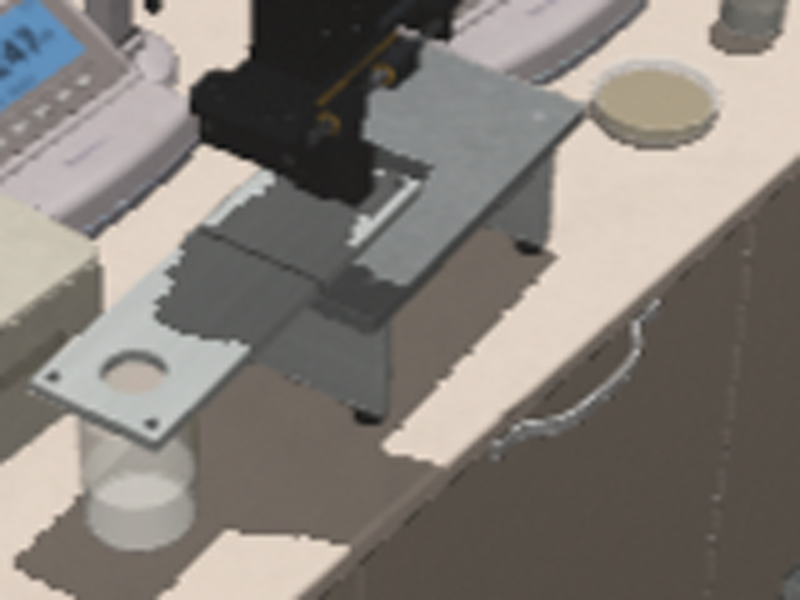

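View pics/w3.png

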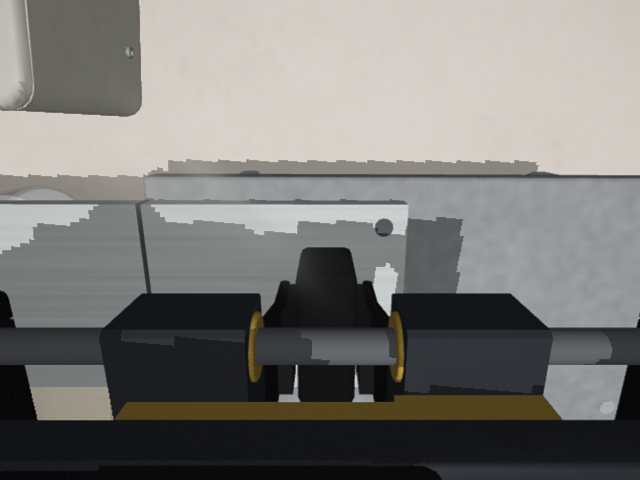

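Scene crop: board corners (33,379) and (158,442), hole (134,371), line ends (205,229) and (325,281), beaker undisturbed. Wrist view: line end (140,202), platform corner (146,177). I'll turn these into platform coordinates.

```bash
python3 - <<'E'
from fit import *
d=pickle.load(open('c3.pkl','rb')); S,W=d['scene'],d['wrist']; cs=lambda p:crop(p,5,(245,220))
def hit(c,px,z):
    R=np.array(c['R']); C=-R.T@c['t']; v=R.T@[(px[0]-c['cx'])/c['fx'],(px[1]-c['cy'])/c['fy'],1]; return C+v*(z-C[2])/v[2]
Rp=[.4856,.1115,np.radians(96.2)]
def loc(X): c,s=np.cos(Rp[2]),np.sin(Rp[2]); return ((np.array([[c,s],[-s,c]])@(X[:2]-Rp[:2]))*1000).round(1)
for n,c,p,z in(('W line -y',W,(140,202),.12),('W riser corner130,-70',W,(146,177),.11),('W inner corner(-140,-45)',W,(407,203),.12),
 ('S line-',S,cs((205,229)),.12),('S line+',S,cs((325,281)),.12),('S hole',S,cs((134,371)),.12),('S c-',S,cs((33,379)),.12),('S c+',S,cs((158,440)),.12),('S inner+',S,cs((432,178)),.12),('S riser 130,70',S,cs((373,320)),.11)): print(n,loc(hit(c,p,z)))
B,r=fit([(S,[(140,-45,120),(140,45,120),(-25,-45,120),(-25,45,120),(100,0,120)],cs([(33,378),(158,439),(205,229),(325,281),(134,371)])),(W,[(-25,-45,120),(-140,-45,120)],np.array([(140,202),(407,203)]))],[.48,.26,1.68])
print(B,np.degrees(B[2]),r.tolist()); P=place(B,[(100,0,110),(-25,45,110),(-25,-45,110)]); print([loc(x) for x in P],P[0])
E
```

```text
W line -y [126.7 -60.1]
W riser corner130,-70 [127.3 -69.4]
W inner corner(-140,-45) [ 13.7 -59.7]
S line- [125.6 -53.9]
S line+ [125.9  34.3]
S hole [253.2 -13. ]
S c- [290.5 -57. ]
S c+ [291.7  32.3]
S inner+ [ 5.6 35.2]
S riser 130,70 [130.1  71.3]
[0.48364059 0.264341   1.68077155] 96.30111622433175 [[-1.0, 0.2], [-0.5, 0.1], [-1.8, -0.4], [-1.3, -0.3], [-0.2, -0.4], [-1.1, 1.2], [3.4, -0.2]]
[array([252.2, -14.4]), array([127.1,  30.4]), array([127.2, -59.6])] [0.47266522 0.36373688 0.11      ]
```

The board is square to within 0.1°. The line reads 1–3 mm short of the edge, so I'll nudge it 1.5 mm outward and let it settle.

Emit:
{"method": "drive_tool", "body": {
  "moves": [
    {"x": 0,"y": -1,"z": 0,"rx": 0,"ry": 0,"rz": 0,"fingers": 1},
    {"x": 0,"y": -1.5,"z": 0,"rx": 0,"ry": 0,"rz": 0,"fingers": 1},
    {"x": 0,"y": -1.5,"z": 0,"rx": 0,"ry": 0,"rz": 0,"fingers": 1},
    {"x": 0,"y": -1.5,"z": 0,"rx": 0,"ry": 0,"rz": 0,"fingers": 1},
    {"x": 0,"y": -1.5,"z": 0,"rx": 0,"ry": 0,"rz": 0,"fingers": 1},
    {"x": 0,"y": -1.5,"z": 0,"rx": 0,"ry": 0,"rz": 0,"fingers": 1}
  ]
}}

```text
time_s: 7.48
tool_pos: [0.4949, 0.1627, 0.1335]
tool_rot: [179.8, -0.1, 6.2]
force: [-0.2, -5.9, 7.3]
grip_width: 0.0219
grasp_force: 30.0
```

```bash
python3 - <<'E'
from cell import sensors, workorder
import numpy as np
o=sensors.get_obs(); print(o['tool_pos'],o['tool_rot'],o['force'],o['grasp_force'],np.abs(o['joint_velocities']).max())
if o['grasp_force']>20 and abs(o['force'][2])<20: print(workorder.sign_off())
E
```

```text
[0.49490457 0.16270905 0.13350063] [ 1.79817341e+02 -5.96987876e-02  6.18894398e+00] [-0.24442927 -5.88466033  7.33766414] 30.01166550675407 0.12842702312451354
the job is handed in; nothing more can be done
None
```

The job is handed in with no verdict returned: the arm is holding the board still on the platform at 30 N, with the scribed line measured about 1–2 mm from the edge, the hole within about 4 mm of the beaker's axis, and the beaker not visibly moved.

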